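# Slide the ice scraper out over the shelf's edge

### The arm

A 6-joint arm with a two-finger parallel gripper is mounted at the origin on the work surface. World frame = base frame: x ahead of the robot, y to its left, z up, the work surface at z = 0. Lengths are in m, angles in rad, forces in N, time in s.
With the tool pointing down it reaches from about 0.425 to 0.95 m from the base axis. Payload 3.5 kg.
Tool frame: the origin (TCP) lies at the very end of the fingers, on their centre line; the grasp point (between the pads) lies 19 mm behind it (arm.grasp_offset is the distance from the TCP to the grasp point, in m); y points along the fingers, z is the direction in which the jaws open and shut, and the axes are right-handed (so a half turn about y gives the same grasp; the last joint's range is limited). The gripper opens to 85 mm and grips with 20 to 120 N. Pads are 22 mm wide; open, the fingers measure 114 mm over their backs; the gripper's body (76 mm by 85 mm) begins 54 mm behind the grasp point. The pads swing forward as they close: fully open they stand 13 mm farther back than shut.
Start: joints at [-1.263, 0.286, 1.577, -0, 1.279, -0.15], TCP at [0.298, -0.605, 0.209] pointing down, gripper open.
Joint ranges: [-2.77, 2.77], [-0.9, 2.22], [0.21, 2.48], [-1.53, 4.67], [0.24, 2.81], [-2.84, 2.84]. Speed limits (rad/s): [2.79, 2.79, 3.14, 3.14, 3.14, 3.14].

### API

Orientations are given as a rotation vector (axis times angle).
In Python, from bench import arm gives the robot as it stands.
- The arm moves only by the shell command python3 -m inch 'ROWS' [OPENING] [FORCE]. ROWS is JSON, a list of rows, each a list of 4 numbers: the shift along the world's x, y, z in m, then the turn about the world's z in degrees. A call has 1 to 5 rows; each row is the pose to reach, as a shift and turn from the pose commanded when the call began; what a row does not reach only later rows make up. A row lasts 1/10 s, in which the tool goes at most 50 mm and 8.59 degrees, less where a joint would pass 70% of its speed; a pose out of reach is approached as far as the arm can. A call with a gripper value outside its range is refused whole. OPENING is the gripper command: -1 is shut, 1 is fully open, values between are in proportion, set as the call begins (- or left out, the last holds). The fingers move at their own pace and stop on an object; FORCE is the grip in N (left out, the last holds). Time passes only in rows, so rows that repeat a pose let the fingers close. It gives the time, the measured TCP pose, the force and the opening at its end, in the units of the state.
- arm.read_state(): the state, without advancing time (a new reading comes with each control period).
- arm.get_image(name): name is "scene" or "side" or "wrist"; returns the picture (480x640x3 uint8, red, green, blue); there is no depth.
- arm.camera_params(name): a dict with "fov_y" (degrees; the focal length in pixels is half the picture's height over the tangent of half this angle, whatever the lens; pixels are square), "cx", "cy" (the principal point, pixels), "R" (3x3) and "t" (3): a world point X has camera coordinates R X + t. Camera axes: x right, y down, z forward; pixel columns grow to the right and rows downward; lengths in m; the calibration is good to about 2 mm. A picture is of the moment at which its call begins: read the wrist's pose just before it. camera_params takes no time and is no camera call; for the wrist camera it gives the pose at the moment of the call.
- arm.hand_in(): hands the job in, once; it reports no verdict.
The state is a dict: "t": time; "joints": joint angles; "qd": joint speeds; "tau": joint torques, N m; "position": TCP position; "ee_rot": TCP orientation; "contact_force": force on the tool from outside, world axes, zero at the start; "wrist_torque": the same for the moment, N m; "width": finger opening in m.
Only numpy, scipy, OpenCV 4.12 (cv2) and the standard library are available. Lean on these libraries where they do the work, as an engineer would, in place of code of your own. Each camera call takes 0.05 s, during which the arm holds its last target. There are 200 camera calls.

### The job

Make the ice scraper easy to grab with gloves on: slide it along the black shelf with the fingertips, its ribbed narrower end first, until that end sticks out 4 cm (give or take 1 cm) past the shelf's front edge, the one facing the robot. It should end up lying flat and pointing squarely out over the edge. Only push or drag it, never lift or tip it, and leave the lunch box, wax rack and bars, brush and carabiner where they are.

Things in the scene. Friction and masses are not known exactly. Their poses are not given: they have to be found in the camera images.
- shelf: Low black metal shelf, fixed: a flat board 360 mm deep (x), 840 mm wide (y), 24 mm thick, on four corner legs, its top 90 mm above the bench. Origin: on the top surface at the middle of the straight front edge (the long edge facing the robot). x points level from front edge to back, square to the edge, y along the edge, z up. It may stand turned by up to 0.15 rad.
- scraper: Loose yellow plastic ice scraper, 70 g, a flat plate 120 mm long (x), 6 mm thick, with straight upright edges. Grip half (x -60 to 0 mm): 100 mm wide, three 2 mm high ribs across. Blade half (x 0 to 60 mm): 124 mm wide, smooth. Origin: middle of the underside; x points from grip end to blade edge, z up. It starts wholly on the shelf, within 0.35 rad of square, 40 mm free behind the blade.
- grip_end (a point): Middle of the scraper's grip end (narrower, ribbed), at the underside: 60 mm from its origin along -x.
- blade_edge (a point): Middle of the scraper's blade edge (wider end, farther from the robot), at the underside: 60 mm from its origin along +x. This edge is 124 mm wide.
- lunch_box: Closed stainless steel lunch box, 154 x 112 x 59 mm high, loose, near the left or right end of the shelf. Origin: middle of its underside. Leave alone.
- rack: Birch rack 98 x 90 x 36 mm high with three slots, loose, at the other end of the shelf, holding the wax bars. Origin: middle of its underside. Leave alone.
- wax1: Wax bar in plastic, 21 x 70 x 48 mm high, standing in the rack's slot nearest the robot, its top 58 mm above the shelf. Origin: middle of its underside. Leave alone.
- wax2: Wax bar like wax1, in the middle slot. Leave alone.
- wax3: Wax bar like wax1, in the slot farthest from the robot. Leave alone.
- brush: Birch boot brush, bristles down, 50 x 190 x 42 mm high, lying along the back of the shelf behind the scraper. Origin: middle of its underside; its length is along its y. Leave alone.
- carabiner: Silver carabiner lying flat, about 110 x 60 x 12 mm high, near the front edge on the left (+y) side of the shelf. Origin: its middle, at the underside. Leave alone.
There are look-alikes about, which are no part of the job. There is more than one size of the scraper; the job needs the smaller.

How it is judged:
By the outcome, as a careful person would: the job done as asked, in the order asked, and still so for the second after the job is handed in, with the robot touching nothing.
It also fails if it takes over 38 s, if anything falls off the work surface, if the arm or the gripper's body presses on something with over 40 N, if the wrist force passes 120 N, or if a joint passes its speed limit or range.

## Working session

There is one attempt and no reset: what is moved stays moved. The work goes in short steps, Python scripts to look and compute and a shell command to move; the robot and the scene stay as the last step left them, time stands still between calls to the robot, and variables do not carry over. Pictures are saved under pics/ and viewed, about 8 in all and at most 12, crops included, and the job is handed in when it is done.

```bash
mkdir -p pics; ls
cat > h.py <<'E'
import numpy as np, cv2
from bench import arm
def shot(n,f):
    P=arm.camera_params(n); im=arm.get_image(n); cv2.imwrite(f'pics/{f}.png',im[:,:,::-1]); np.savez(f'pics/{f}.npz',im=im,R=P['R'],t=P['t'],c=[P['fov_y'],P['cx'],P['cy']]); return im,P
def ray(P,uv,z):
    f=240/np.tan(np.radians(P['fov_y'])/2); R=np.array(P['R']);t=np.array(P['t']); uv=np.atleast_2d(uv).astype(float)
    d=np.c_[(uv[:,0]-P['cx'])/f,(uv[:,1]-P['cy'])/f,np.ones(len(uv))]@R; o=-R.T@t
    return o+d*((z-o[2])/d[:,2])[:,None]
def proj(P,X):
    f=240/np.tan(np.radians(P['fov_y'])/2); c=np.atleast_2d(X)@np.array(P['R']).T+np.array(P['t'])
    return c[:,:2]/c[:,2:]*f+[P['cx'],P['cy']]
E
python3 -c "
from h import *
a,P=shot('scene','s0');b,Q=shot('side','d0')
print(P,Q);print(arm.read_state())"
```

```text
pics
{'fov_y': 54.05936177103273, 'cx': 317.27154796243036, 'cy': 241.93070764745454, 'R': array([[-0.87714154,  0.47979102, -0.02057411],
       [ 0.30726454,  0.52777709, -0.79185848],
       [-0.36906804, -0.70089366, -0.61035797]]), 't': array([ 0.463487  , -0.11987249,  1.28042839])} {'fov_y': 46.622377345502215, 'cx': 323.63869472846903, 'cy': 245.42386160998336, 'R': array([[-0.8184829 , -0.57448868,  0.00696361],
       [-0.30245196,  0.42053961, -0.85537667],
       [ 0.48847574, -0.70221734, -0.51795971]]), 't': array([0.45503777, 0.23058182, 0.77169035])}
{'t': 0.1, 'joints': array([-1.26300557e+00,  2.87098341e-01,  1.57802919e+00,  1.12754963e-05,
        1.27863467e+00, -1.49965000e-01]), 'qd': array([-3.68100602e-06, -2.64979422e-03, -1.22857315e-03,  2.69759761e-03,
        3.16330024e-04,  2.37867910e-04]), 'tau': array([ 9.88541251e-04, -4.07297766e+01, -2.93699509e+01, -1.15037719e-04,
        3.37679463e-03, -1.06553912e-05]), 'position': array([ 0.29815863, -0.60485689,  0.20797216]), 'ee_rot': array([-0.45841996,  1.96931   , -1.96493988]), 'contact_force': array([-0.19228402, -0.15980002, -1.01023898]), 'wrist_torque': array([-0.00624885, -0.02526273,  0.02913757]), 'width': 0.08551215469424762}
```

View pics/s0.png

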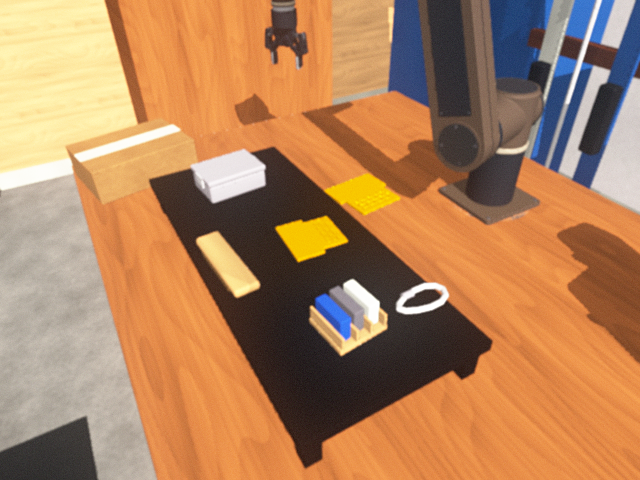

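View pics/d0.png

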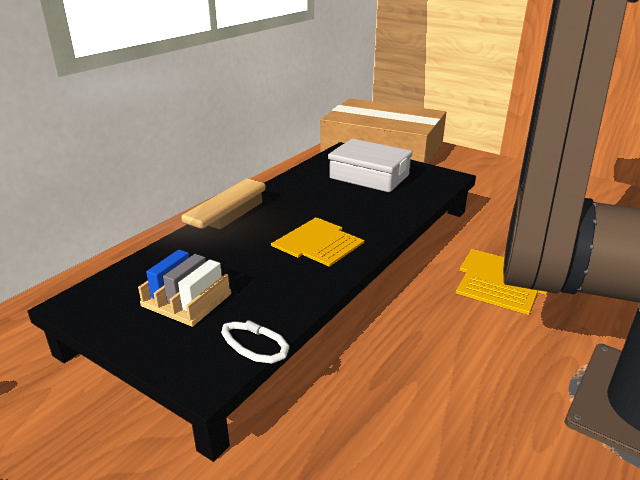

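The small scraper is the one on the shelf: scene px (312,238), side px (318,242). The larger look-alike lies on the bench. The shelf's front edge runs from about (275,148) to (490,345) in the scene view.

```bash
cat >> h.py <<'E'
def load(f):
    d=np.load(f'pics/{f}.npz'); return d['im'],dict(R=d['R'],t=d['t'],fov_y=d['c'][0],cx=d['c'][1],cy=d['c'][2])
def yellow(im,near):
    h=cv2.cvtColor(im,cv2.COLOR_RGB2HSV); m=cv2.inRange(h,(20,180,90),(32,255,255)); m=cv2.morphologyEx(m,cv2.MORPH_CLOSE,np.ones((3,3)))
    cs,_=cv2.findContours(m,cv2.RETR_EXTERNAL,cv2.CHAIN_APPROX_NONE)
    cs=[c for c in cs if cv2.contourArea(c)>300]
    return min(cs,key=lambda c:np.hypot(*(c[:,0].mean(0)-near)))
def edge(im,P,a,b,z=.09,n=40):
    # front edge: black->non-black along lines across a-b; returns world line fit
    g=im.max(2).astype(float); a=np.array(a,float);b=np.array(b,float); d=(b-a)/np.hypot(*(b-a)); nn=np.array([-d[1],d[0]]); out=[]
    for s in np.linspace(.05,.95,n):
        p=a+s*(b-a); k=np.arange(-12,13); q=p+k[:,None]*nn; v=cv2.remap(g.astype(np.float32),q[:,0].astype(np.float32)[None],q[:,1].astype(np.float32)[None],1)[0]
        dv=np.abs(np.diff(v)); i=dv.argmax()
        if dv[i]>25: out.append(p+(k[i]+.5)*nn)
    W=ray(P,out,z)[:,:2]; l=cv2.fitLine(W.astype(np.float32),cv2.DIST_HUBER,0,.002,.001).ravel()
    r=(W-l[2:])@np.array([-l[1],l[0]]); return l,len(W),r.std()
E
python3 -c "
from h import *
for f,near,a,b in(('s0',(312,238),(280,152),(487,342)),('d0',(318,242),(215,412),(470,185))):
    im,P=load(f); c=yellow(im,near)
    ap=cv2.approxPolyDP(c,3,True)[:,0]; print(f,cv2.contourArea(c)); print(np.c_[ap,ray(P,ap,.096)[:,:2].round(4)])
    l,n,s=edge(im,P,a,b); print('edge',l,n,s,'angle',np.degrees(np.arctan2(l[1],l[0])))
    print('corners',ray(P,[(275,148),(490,345),(152,180),(305,462)] if f=='s0' else [(212,420),(476,178),(30,312)],.09))
"
```

```text
s0 1891.5
[[ 3.470e+02  2.390e+02  4.942e-01  7.180e-02]
 [ 3.250e+02  2.150e+02  4.902e-01 -2.940e-02]
 [ 2.760e+02  2.270e+02  6.054e-01 -4.320e-02]
 [ 2.980e+02  2.610e+02  6.160e-01  8.440e-02]
 [ 3.220e+02  2.540e+02  5.640e-01  8.910e-02]
 [ 3.260e+02  2.480e+02  5.474e-01  7.610e-02]]
edge [ 0.01573064 -0.99987626  0.43433785  0.03190716] 40 0.006336047462600454 angle -89.098656
corners [[ 0.44276413 -0.40475508  0.09      ]
 [ 0.43816804  0.42501362  0.09      ]
 [ 0.79279388 -0.40245881  0.09      ]
 [ 0.79076174  0.44987205  0.09      ]]
d0 2344.0
[[ 2.710e+02  2.450e+02  6.092e-01  8.340e-02]
 [ 3.280e+02  2.660e+02  4.918e-01  8.020e-02]
 [ 3.630e+02  2.400e+02  4.891e-01 -2.390e-02]
 [ 3.150e+02  2.170e+02  6.073e-01 -4.360e-02]]
edge [ 0.01345268 -0.9999095   0.41622904  0.09724065] 39 0.0084372242623638 angle -89.22919
corners [[ 0.42203094  0.41509479  0.09      ]
 [ 0.43305434 -0.40532476  0.09      ]
 [ 0.77890782  0.42446508  0.09      ]]
```

```bash
python3 -c "
from h import *
from scipy.spatial.transform import Rotation as R
s=arm.read_state();print(R.from_rotvec(s['ee_rot']).as_matrix().round(3))"
python3 -m inch '[[0.015,0.04,0.025,0],[0.03,0.08,0.045,0],[0.05,0.12,0.065,0],[0.067,0.165,0.08,0],[0.085,0.21,0.09,0]]'
python3 -m inch '[[0.018,0.045,0,0],[0.036,0.09,0,0],[0.054,0.135,0,0],[0.072,0.18,0,0],[0.09,0.225,0,0]]'
python3 -m inch '[[0.015,0.045,0,0],[0.03,0.09,0,0],[0.045,0.135,0,0],[0.06,0.18,0,0],[0.06,0.18,0,0]]'
python3 -c "
from h import *
shot('wrist','w0');s=arm.read_state();print(s['position'])"
```

```text
[[-0.897 -0.001  0.442]
 [-0.442  0.002 -0.897]
 [-0.    -1.    -0.002]]
t: 0.6
position: [0.3838, -0.394, 0.3002]
ee_rot: [-0.457, 1.966, -1.968]
contact_force: [0.5, -0.4, 0.1]
width: 0.0855
t: 1.1
position: [0.4734, -0.1684, 0.2988]
ee_rot: [-0.458, 1.968, -1.967]
contact_force: [1.3, -1.5, -0.4]
width: 0.0855
t: 1.6
position: [0.5337, 0.0145, 0.2986]
ee_rot: [-0.465, 1.965, -1.961]
contact_force: [0.3, -0.2, -0.8]
width: 0.0852
[0.53330481 0.01220693 0.29851615]
```

View pics/w0.png

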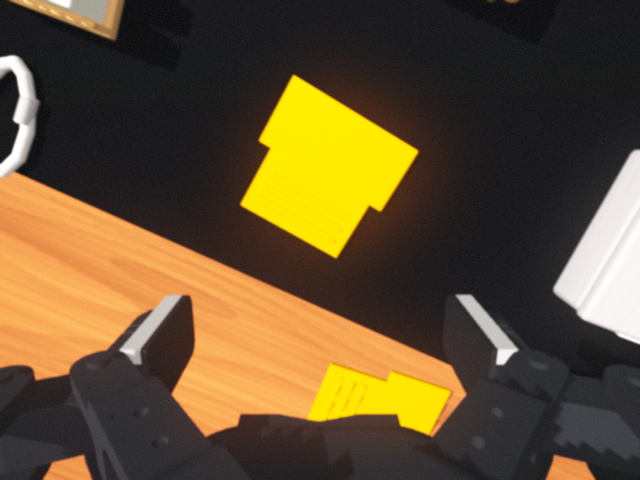

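The wrist view shows the scraper clearly: blade corners (293,75) and (418,152), grip corners (241,206) and (337,257). The shelf edge runs from (20,175) to (450,360). The brush is just visible at the top.

```bash
cat > m.py <<'E'
from h import *
import sys
def meas(f,near,a,b):
    im,P=load(f); c=yellow(im,near); ap=cv2.approxPolyDP(c,4,True)[:,0]; W=ray(P,ap,.096)[:,:2]; print(np.c_[ap,W.round(4)])
    l,n,s=edge(im,P,a,b); 
    if l[1]<0:l[:2]*=-1
    d=l[:2]; ex=np.array([d[1],-d[0]]); yaw=np.degrees(np.arctan2(ex[1],ex[0])); print('edge pt',l[2:],'shelf yaw',yaw,n,s)
    C=ray(P,c[:,0],.096)[:,:2]; L=np.c_[(C-l[2:])@ex,(C-l[2:])@d]; print('local corners',np.c_[(W-l[2:])@ex,(W-l[2:])@d].round(4).tolist())
    print('x range',L[:,0].min(),L[:,0].max())
    r=cv2.minAreaRect(L.astype(np.float32)*1000); print('rect (mm)',r, 'edge x at y=0',l[2]-l[3]*d[0]/d[1])
if __name__=='__main__':
    v=[float(x) for x in sys.argv[2:]]; meas(sys.argv[1],v[:2],v[2:4],v[4:6])
E
python3 m.py w0 330 165 20 177 440 356
python3 m.py s0 312 238 280 152 400 262
python3 -c "
from h import *
im,P=load('s0'); print('brush top',ray(P,[(197,237),(215,232),(259,283),(238,296)],.132).round(3).tolist())
im,P=load('w0'); print('pads proj',ray(P,[(183,296),(458,296)],.2).round(3).tolist())
"
```

```text
[[ 2.930e+02  7.500e+01  6.143e-01  7.720e-02]
 [ 2.590e+02  1.380e+02  5.552e-01  8.120e-02]
 [ 2.690e+02  1.500e+02  5.498e-01  6.920e-02]
 [ 2.400e+02  2.030e+02  4.956e-01  7.280e-02]
 [ 3.360e+02  2.570e+02  4.889e-01 -2.760e-02]
 [ 3.670e+02  2.070e+02  5.435e-01 -3.080e-02]
 [ 3.810e+02  2.100e+02  5.468e-01 -4.340e-02]
 [ 4.170e+02  1.500e+02  6.074e-01 -4.560e-02]]
edge pt [0.4330276  0.06304776] shelf yaw 0.85562205 40 0.00029428709140328567
local corners [[0.1815, 0.0114], [0.1224, 0.0163], [0.1169, 0.0044], [0.0627, 0.0088], [0.0545, -0.0915], [0.1091, -0.0955], [0.1122, -0.1081], [0.1727, -0.1112]]
x range 0.05370821375956625 0.18187329721291381
rect (mm) ((117.46791076660156, -45.94561767578125), (125.50848388671875, 120.87249755859375), 85.6666030883789) edge x at y=0 0.43396917
[[ 3.470e+02  2.390e+02  4.942e-01  7.180e-02]
 [ 3.250e+02  2.150e+02  4.902e-01 -2.940e-02]
 [ 2.760e+02  2.270e+02  6.054e-01 -4.320e-02]
 [ 2.980e+02  2.610e+02  6.160e-01  8.440e-02]]
edge pt [ 0.43664637 -0.1205473 ] shelf yaw 0.90198535 40 0.0008602834201909359
local corners [[0.0605, 0.1914], [0.055, 0.0903], [0.17, 0.0747], [0.1826, 0.2021]]
x range 0.05324697160940871 0.18308734256213066
rect (mm) ((118.03933715820312, 141.34307861328125), (134.9507598876953, 122.65591430664062), 85.40814208984375) edge x at y=0 0.43474847
brush top [[0.776, -0.045, 0.132], [0.739, -0.043, 0.132], [0.721, 0.143, 0.132], [0.766, 0.155, 0.132]]
pads proj [[0.446, 0.073, 0.2], [0.531, -0.095, 0.2]]
```

Shelf yaw is about +0.87°, with the edge at x≈0.434. The scraper is about 4.4° off square, with its grip end about 57 mm behind the edge. The brush front is at x≈0.72, so there is room behind the blade. I'll set the jaws along the edge, half open, and lower them behind the blade so two fingertips can push it square.

```bash
python3 -m inch '[[0.025,0.001,0,-6],[0.05,0.002,0,-12],[0.08,0.004,0,-18],[0.107,0.005,0,-25.3],[0.107,0.005,0,-25.3]]' 0.5
python3 -m inch '[[0,0,-0.045,0],[0,0,-0.09,0],[0,0,-0.135,0],[0,0,-0.175,0],[0,0,-0.175,0]]'
python3 -m inch '[[0,0,-0.01,0],[0,0,-0.02,0],[0,0,-0.02,0]]'
python3 -c "
from h import *
from scipy.spatial.transform import Rotation as R
im,P=shot('side','d1');s=arm.read_state();M=R.from_rotvec(s['ee_rot']).as_matrix();print(s['position'],M[:,2],np.degrees(np.arctan2(M[1,2],M[0,2])),s['contact_force'],s['width'])
u=proj(P,s['position']);print(u)
x,y=u[0].astype(int);cv2.imwrite('pics/d1c.png',cv2.resize(im[y-90:y+60,x-100:x+100,::-1],None,fx=4,fy=4,interpolation=2))"
```

```text
t: 2.15
position: [0.6418, 0.0129, 0.2975]
ee_rot: [-0.017, 2.215, -2.216]
contact_force: [0.3, -0.8, -0.9]
width: 0.0641
t: 2.65
position: [0.6342, 0.0141, 0.1164]
ee_rot: [-0.035, 2.223, -2.219]
contact_force: [-0.5, 0.5, -0.6]
width: 0.0641
t: 2.95
position: [0.6407, 0.0142, 0.105]
ee_rot: [-0.017, 2.213, -2.213]
contact_force: [-0.0, -0.4, 0.5]
width: 0.0638
[0.64098918 0.01433192 0.10550063] [ 1.64356263e-02 -9.99864874e-01  3.20842111e-04] -89.0582655298101 [0.1649846  0.62503644 0.24377661] 0.06391515836825433
[[281.5417718  219.48736218]]
```

View pics/d1c.png

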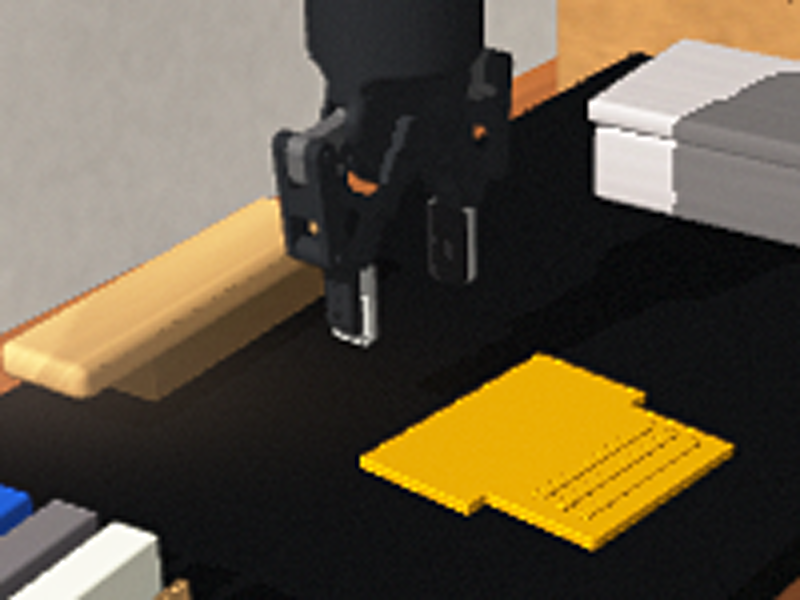

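The crop shows two fingertips, left (355,345) and right (455,280), hovering behind the blade. The brush is well clear. I'll find the shelf by feel.

```bash
python3 -m inch '[[0,0,-0.005,0],[0,0,-0.010,0],[0,0,-0.010,0]]'
python3 -m inch '[[0,0,-0.002,0],[0,0,-0.003,0],[0,0,-0.003,0]]'
python3 -m inch '[[0,0,-0.001,0],[0,0,-0.002,0],[0,0,-0.002,0]]'
```

```text
t: 3.3
position: [0.6399, 0.0147, 0.0936]
ee_rot: [-0.019, 2.214, -2.214]
contact_force: [0.9, -0.2, -0.4]
width: 0.0642
t: 3.6
position: [0.6403, 0.0145, 0.0911]
ee_rot: [-0.018, 2.213, -2.213]
contact_force: [1.1, -0.7, -1.2]
width: 0.0641
t: 3.9
position: [0.6403, 0.0145, 0.0891]
ee_rot: [-0.018, 2.213, -2.213]
contact_force: [-0.3, 0.7, -0.6]
width: 0.0636
```

```bash
python3 -m inch '[[0,0,-0.001,0],[0,0,-0.002,0],[0,0,-0.002,0]]'
python3 -m inch '[[0,0,-0.001,0],[0,0,-0.001,0]]'
python3 -m inch '[[0,0,-0.001,0],[0,0,-0.001,0]]'
python3 -c "
from h import *
im,P=shot('side','d2');s=arm.read_state()
cv2.imwrite('pics/d2c.png',cv2.resize(im[170:270,230:380,::-1],None,fx=5,fy=5,interpolation=2))"
```

```text
t: 4.2
position: [0.6402, 0.0146, 0.087]
ee_rot: [-0.018, 2.213, -2.213]
contact_force: [-0.4, -0.4, 0.1]
width: 0.064
t: 4.4
position: [0.6403, 0.0145, 0.0861]
ee_rot: [-0.018, 2.213, -2.213]
contact_force: [0.8, -1.0, -0.4]
width: 0.064
t: 4.6
position: [0.6403, 0.0145, 0.0851]
ee_rot: [-0.018, 2.213, -2.213]
contact_force: [-0.2, 0.9, -1.0]
width: 0.0641
```

View pics/d2c.png

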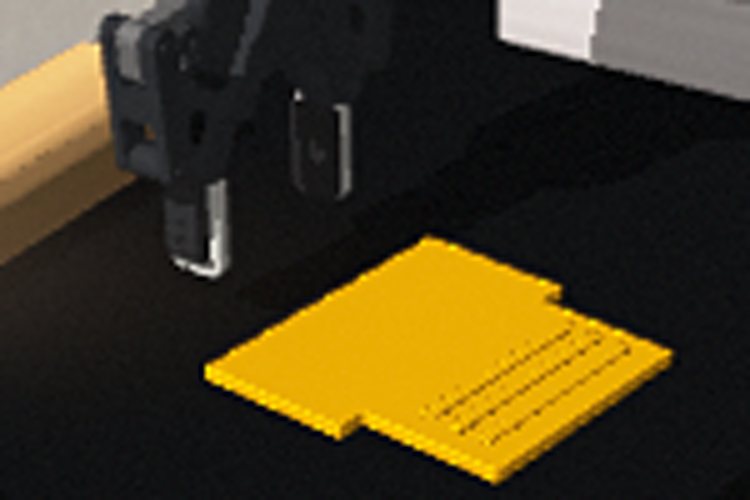

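Tips sit at full-image px of about (271,225) and (297,209). I'll work out their height by intersecting those rays with the fingers' x plane.

```bash
python3 -c "
from h import *
im,P=load('d2');R=P['R'];o=-R.T@P['t']
for uv in [(271,225),(275,224.5),(297,209),(264,222)]:
    e=ray(P,uv,0)[0]-o
    for x in(.629,.651): print(uv,x,(o+e*(x-o[0])/e[0]).round(4))
for y in(.05,-.02): print(proj(P,[.629,y,.09]),proj(P,[.629,y,.1]))
"
```

```text
(271, 225) 0.629 [0.629  0.0581 0.1176]
(271, 225) 0.651 [0.651  0.0328 0.099 ]
(275, 224.5) 0.629 [0.629  0.0473 0.1138]
(275, 224.5) 0.651 [0.651  0.0216 0.095 ]
(297, 209) 0.629 [ 0.629  -0.0169  0.1176]
(297, 209) 0.651 [ 0.651  -0.0451  0.099 ]
(264, 222) 0.629 [0.629  0.076  0.1316]
(264, 222) 0.651 [0.651  0.0514 0.1136]
[[274.55188209 236.70108118]] [[274.3346877  231.85305633]]
[[298.26353786 221.44135403]] [[298.17455547 216.74629499]]
```

```bash
python3 -m inch '[[0,0,-0.001,0],[0,0,-0.001,0]]' | grep -E "pos|force"
python3 -m inch '[[0,0,-0.001,0],[0,0,-0.001,0]]' | grep -E "pos|force"
python3 -m inch '[[0,0,-0.001,0],[0,0,-0.001,0]]' | grep -E "pos|force"
```

```text
position: [0.6403, 0.0146, 0.0841]
contact_force: [0.0, 0.6, -0.1]
position: [0.6402, 0.0146, 0.0831]
contact_force: [-1.2, 1.2, 0.5]
position: [0.6402, 0.0145, 0.082]
contact_force: [0.6, -0.6, -0.7]
```

```bash
python3 -c "
from h import *
a,P=shot('scene','s3');im,Q=shot('side','d3')
A=cv2.resize(a[190:270,240:340,::-1],None,fx=4,fy=4,interpolation=2);B=cv2.resize(im[180:260,240:340,::-1],None,fx=4,fy=4,interpolation=2)
o=np.hstack([A,B]); o=(255*(o/255.)**.5).astype(np.uint8);cv2.imwrite('pics/c3.png',o)"
```

```text
(no output)
```

View pics/c3.png

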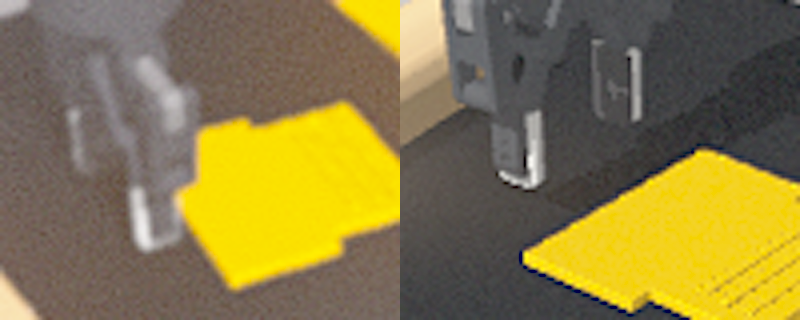

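In both views the +y fingertip bottom centre is visible: scene about (280.5,251.7), side about (270.5,226.2). I'll triangulate it.

```bash
python3 -c "
from h import *
def tri(u,v):
    Ms=[];bs=[]
    for f,p in(('s3',u),('d3',v)):
        im,P=load(f);o=-P['R'].T@P['t'];d=ray(P,p,0)[0]-o;d/=np.linalg.norm(d);I=np.eye(3)-np.outer(d,d);Ms.append(I);bs.append(I@o)
    X=np.linalg.solve(sum(Ms),sum(bs));print(X.round(4),[np.linalg.norm(M@X-b).round(4) for M,b in zip(Ms,bs)])
tri((280.5,251.7),(270.5,226.2));tri((277.5,252),(270.5,226.2));tri((280.5,251.7),(270.5,225))
"
```

```text
[0.6381 0.0504 0.107 ] [np.float64(0.0016), np.float64(0.0016)]
[0.6424 0.0451 0.1037] [np.float64(0.0012), np.float64(0.0012)]
[0.6383 0.0506 0.1085] [np.float64(0.0026), np.float64(0.0026)]
```

```bash
python3 -m inch '[[0,0,-0.002,0],[0,0,-0.002,0]]' | grep -E "pos|force"
python3 -m inch '[[0,0,-0.002,0],[0,0,-0.002,0]]' | grep -E "pos|force"
```

```text
position: [0.6401, 0.0145, 0.0799]
contact_force: [0.0, 0.1, -0.1]
position: [0.6401, 0.0146, 0.0778]
contact_force: [0.1, -0.3, -0.0]
```

```bash
python3 -m inch '[[0,0,-0.001,0],[0,0,-0.0015,0],[0,0,-0.0015,0]]' | grep -E "pos|force"
```

```text
position: [0.6403, 0.0145, 0.0766]
contact_force: [0.2, 0.8, 0.3]
```

```bash
python3 -m inch '[[0,0,-0.001,0],[0,0,-0.0015,0],[0,0,-0.0015,0]]' | grep -E "pos|force"
```

```text
position: [0.6403, 0.0145, 0.0751]
contact_force: [-0.3, -0.4, -0.0]
```

```bash
python3 -m inch '[[0,0,-0.001,0],[0,0,-0.0015,0],[0,0,-0.0015,0]]' | grep -E "pos|force"
```

```text
position: [0.6403, 0.0145, 0.0736]
contact_force: [0.1, 0.8, 0.6]
```

```bash
python3 -m inch '[[0,0,-0.001,0],[0,0,-0.0015,0],[0,0,-0.0015,0]]' | grep -E "pos|force"
```

```text
position: [0.6403, 0.0145, 0.0721]
contact_force: [0.2, -0.0, 0.7]
```

```bash
python3 -m inch '[[0,0,-0.001,0],[0,0,-0.001,0]]' | grep -E "pos|force"
```

```text
position: [0.6403, 0.0145, 0.0711]
contact_force: [0.2, 0.5, 0.7]
```

```bash
python3 -m inch '[[0,0,-0.001,0],[0,0,-0.001,0]]' | grep -E "pos|force"
python3 -c "
from h import *
a,P=shot('scene','s4');im,Q=shot('side','d4')
A=cv2.resize(a[190:270,240:340,::-1],None,fx=4,fy=4,interpolation=2);B=cv2.resize(im[180:260,240:340,::-1],None,fx=4,fy=4,interpolation=2)
o=np.hstack([A,B]); o=(255*(o/255.)**.5).astype(np.uint8);cv2.imwrite('pics/c4.png',o)"
```

```text
position: [0.6402, 0.0145, 0.07]
contact_force: [-0.4, 0.2, -0.5]
```

View pics/c4.png

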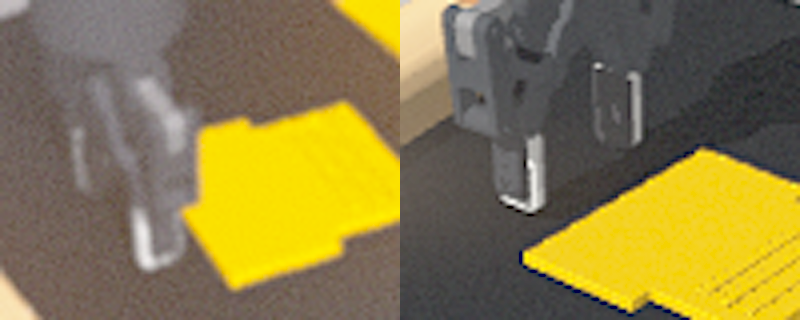

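Fingertips are at scene (278,257) and side (270,232), roughly 4–5 mm above the shelf, still no contact. I'll continue by feel.

```bash
python3 -m inch '[[0,0,-0.001,0],[0,0,-0.0015,0],[0,0,-0.0015,0]]' | grep -E "pos|force"
```

```text
position: [0.6402, 0.0146, 0.0686]
contact_force: [-0.2, 0.6, -0.4]
```

```bash
python3 -m inch '[[0,0,-0.001,0],[0,0,-0.001,0]]' | grep -E "pos|force"
```

```text
position: [0.6403, 0.0145, 0.0676]
contact_force: [-0.7, -0.2, -0.1]
```

```bash
python3 -m inch '[[0,0,-0.001,0],[0,0,-0.001,0]]' | grep -E "pos|force"
```

```text
position: [0.6402, 0.0145, 0.0665]
contact_force: [0.3, -0.0, 0.1]
```

```bash
python3 -m inch '[[0,0,-0.001,0],[0,0,-0.001,0]]' | grep -E "pos|force"
```

```text
position: [0.6402, 0.0146, 0.0656]
contact_force: [-0.1, 0.2, -0.8]
```

```bash
python3 -m inch '[[0,0,-0.001,0],[0,0,-0.001,0]]' | grep -E "t:|pos|force"
```

```text
t: 8.55
position: [0.6403, 0.0145, 0.0646]
ee_rot: [-0.018, 2.213, -2.213]
contact_force: [0.2, 0.8, 0.1]
```

```bash
python3 -m inch '[[0,0,-0.001,0],[0,0,-0.001,0]]' | grep -E "pos|force"
```

```text
position: [0.6403, 0.0145, 0.0636]
contact_force: [-0.4, -0.1, -0.4]
```

```bash
python3 -m inch '[[0,0,-0.001,0],[0,0,-0.001,0]]' | grep -E "pos|force"
python3 -c "
from h import *
a,P=shot('scene','s5');im,Q=shot('side','d5')
A=cv2.resize(a[190:270,240:340,::-1],None,fx=4,fy=4,interpolation=2);B=cv2.resize(im[180:260,240:340,::-1],None,fx=4,fy=4,interpolation=2)
o=np.hstack([A,B]); o=(255*(o/255.)**.5).astype(np.uint8);cv2.imwrite('pics/c5.png',o)"
```

```text
position: [0.6403, 0.0145, 0.0625]
contact_force: [0.2, 0.1, -0.6]
```

View pics/c5.png

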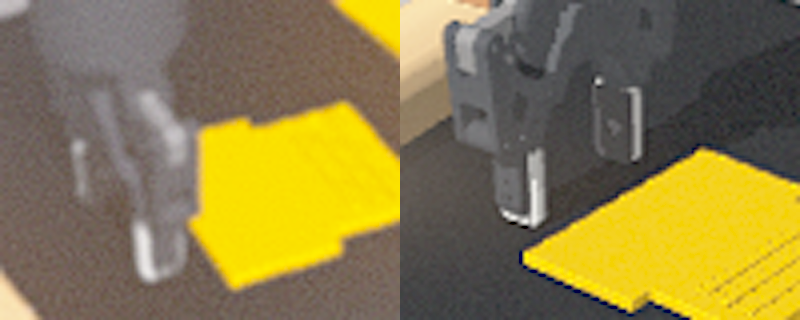

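The +y tip is at scene (281,258.7), side (270.5,235.7). I'll triangulate again.

```bash
python3 -c "
from h import *
def tri(u,v):
    Ms=[];bs=[]
    for f,p in(('s3',u),('d3',v)):
        im,P=load(f);o=-P['R'].T@P['t'];d=ray(P,p,0)[0]-o;d/=np.linalg.norm(d);I=np.eye(3)-np.outer(d,d);Ms.append(I);bs.append(I@o)
    X=np.linalg.solve(sum(Ms),sum(bs));print(X.round(4),[np.linalg.norm(M@X-b).round(4) for M,b in zip(Ms,bs)])
tri((281.2,258.7),(270.5,235.7));tri((278,259),(267,235.3))
im,P=load('s3');Q=load('d3')[1]
for z in(.088,.09,.095): print(proj(P,[.64,.05,z]),proj(Q,[.64,.05,z]))
"
```

```text
[0.6381 0.0511 0.0885] [np.float64(0.001), np.float64(0.001)]
[0.645  0.0516 0.0889] [np.float64(0.0006), np.float64(0.0006)]
[[279.99849412 258.415594  ]] [[269.86111309 235.85984298]]
[[279.9305276  257.65594344]] [[269.81328471 234.89957447]]
[[279.75984807 255.74828672]] [[269.69328024 232.49019903]]
```

Tips are within about 2 mm of the shelf top, below the plate's top face. Pushing now.

```bash
python3 -m inch '[[-0.008,0,0,0],[-0.016,0,0,0],[-0.022,0,0,0],[-0.028,0,0,0],[-0.034,-0.0005,0,0]]' | grep -E "t:|pos|force"
python3 -m inch '[[-0.007,0,0,0],[-0.014,0,0,0],[-0.021,0,0,0],[-0.028,0,0,0],[-0.035,-0.0005,0,0]]' | grep -E "t:|pos|force"
python3 -m inch '[[0,0,0,0],[0,0,0,0]]' | grep -E "t:|pos|force"
python3 -c "
from h import *
shot('scene','s6');shot('side','d6');im,P=shot('wrist','w6')"
python3 m.py s6 325 225 280 152 400 262; python3 m.py d6 330 250 380 265 470 185
```

```text
t: 9.55
position: [0.6057, 0.0141, 0.0628]
ee_rot: [-0.018, 2.213, -2.213]
contact_force: [0.5, 0.1, -0.8]
t: 10.05
position: [0.5709, 0.0136, 0.0628]
ee_rot: [-0.018, 2.213, -2.213]
contact_force: [0.1, -0.1, 0.4]
t: 10.25
position: [0.5712, 0.0135, 0.0628]
ee_rot: [-0.018, 2.213, -2.213]
contact_force: [1.3, 0.2, -0.2]
[[ 3.660e+02  2.280e+02  4.381e-01  5.900e-02]
 [ 3.440e+02  2.090e+02  4.406e-01 -2.850e-02]
 [ 3.220e+02  2.140e+02  4.941e-01 -3.630e-02]
 [ 3.150e+02  2.430e+02  5.589e-01  5.000e-02]
 [ 3.280e+02  2.510e+02  5.487e-01  8.670e-02]]
edge pt [ 0.43657982 -0.07544975] shelf yaw 1.5084994 31 0.013854119240033299
local corners [[0.005, 0.1343], [0.0053, 0.0468], [0.0585, 0.0376], [0.1256, 0.1222], [0.1163, 0.1592]]
x range 0.00453871837884226 0.12719994615489424
rect (mm) ((65.88626098632812, 96.913330078125), (123.79316711425781, 122.66488647460938), 1.0547798871994019) edge x at y=0 0.4345929
[[ 2.970e+02  2.550e+02  5.531e-01  8.290e-02]
 [ 3.620e+02  2.740e+02  4.346e-01  6.770e-02]
 [ 3.910e+02  2.460e+02  4.392e-01 -3.480e-02]
 [ 3.360e+02  2.250e+02  5.578e-01 -4.110e-02]]
edge pt [ 0.41837373 -0.15309472] shelf yaw -1.1847688 34 0.00767235083138386
local corners [[0.1298, 0.2388], [0.0117, 0.2211], [0.0184, 0.1187], [0.1371, 0.1149]]
x range 0.011677071273640514 0.1371783020413313
rect (mm) ((74.65838623046875, 172.69091796875), (122.75157165527344, 130.1367950439453), 1.9763063192367554) edge x at y=0 0.4215399
```

View pics/d6.png

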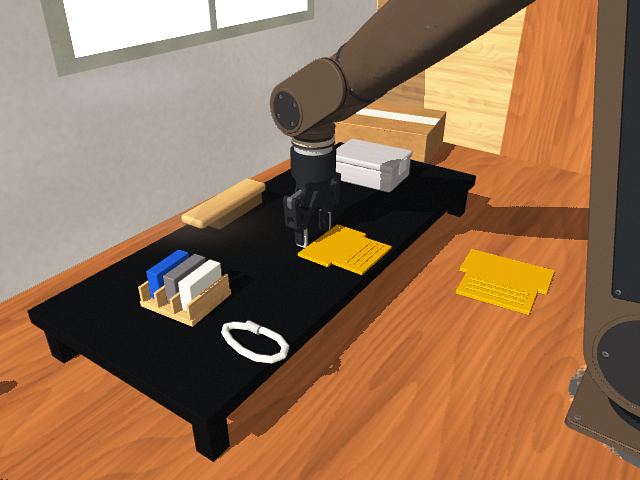

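The side view shows the scraper near the edge, grip end around (376,260), roughly square, with both fingers behind the blade. The grip end is about 3 mm inside the edge, so about 42 mm more to go.

```bash
python3 -m inch '[[-0.006,0,0,0],[-0.012,0,0,0],[-0.018,0,0,0],[-0.023,0,0,0],[-0.027,-0.0005,0,0]]' | grep -E "t:|pos|force"
python3 -m inch '[[-0.004,0,0,0],[-0.008,0,0,0],[-0.011,0,0,0],[-0.013,0,0,0],[-0.013,0,0,0]]' | grep -E "t:|pos|force"
python3 -c "
from h import *
shot('scene','s7');shot('side','d7')"
python3 m.py s7 340 215 280 152 330 198; python3 m.py d7 350 255 405 243 470 185
```

```text
t: 10.9
position: [0.5438, 0.0131, 0.0628]
ee_rot: [-0.018, 2.213, -2.213]
contact_force: [0.3, -0.0, 0.0]
t: 11.4
position: [0.5308, 0.0131, 0.0626]
ee_rot: [-0.019, 2.214, -2.214]
contact_force: [0.4, -0.5, 0.3]
[[ 3.670e+02  1.730e+02  3.033e-01 -1.410e-01]
 [ 3.310e+02  1.900e+02  4.247e-01 -1.158e-01]
 [ 3.330e+02  1.980e+02  4.387e-01 -8.200e-02]
 [ 3.480e+02  2.030e+02  4.195e-01 -4.540e-02]
 [ 3.400e+02  2.080e+02  4.464e-01 -3.670e-02]
 [ 3.390e+02  2.250e+02  4.828e-01  1.990e-02]
 [ 3.320e+02  2.300e+02  5.053e-01  2.820e-02]
 [ 3.380e+02  2.460e+02  5.227e-01  8.280e-02]
 [ 3.810e+02  2.260e+02  4.059e-01  6.920e-02]
 [ 3.700e+02  2.120e+02  3.962e-01  1.180e-02]
 [ 3.990e+02  1.990e+02  3.071e-01  8.000e-04]]
edge pt [ 0.42739627 -0.2642545 ] shelf yaw 8.117152 25 0.010165315145291324
local corners [[-0.1054, 0.1395], [0.0182, 0.1473], [0.037, 0.1789], [0.0231, 0.2178], [0.051, 0.2226], [0.095, 0.2735], [0.1184, 0.2785], [0.1433, 0.3301], [0.0258, 0.3331], [0.0081, 0.2777], [-0.0816, 0.2794]]
x range -0.10699788318240627 0.14331542599782565
rect (mm) ((-2.9483203887939453, 251.60491943359375), (302.56500244140625, 160.94424438476562), 52.58867645263672) edge x at y=0 0.38970655
[[ 3.160e+02  2.620e+02  5.146e-01  8.190e-02]
 [ 3.830e+02  2.820e+02  3.963e-01  6.760e-02]
 [ 4.110e+02  2.530e+02  4.005e-01 -3.450e-02]
 [ 3.540e+02  2.310e+02  5.191e-01 -4.160e-02]]
edge pt [ 0.41825312 -0.20028552] shelf yaw -0.45314643 33 0.005052397202877399
local corners [[0.0941, 0.2829], [-0.0241, 0.2677], [-0.0191, 0.1656], [0.0995, 0.1595]]
x range -0.024057821051968322 0.09954393469292382
rect (mm) ((37.835731506347656, 218.58169555664062), (121.42386627197266, 129.3638458251953), 1.359349250793457) edge x at y=0 0.4198372
```

Grip end now sticks out about 35 mm. I'll push 5 mm more, back off, rise and check with the wrist camera.

```bash
python3 -m inch '[[-0.002,0,0,0],[-0.004,0,0,0],[-0.005,0,0,0],[-0.005,0,0,0]]' | grep -E "t:|pos|force"
python3 -m inch '[[0.01,0,0,0],[0.03,0,0,0],[0.04,0,0.02,0],[0.04,0,0.06,0],[0.04,0,0.10,0]]' | grep -E "t:|pos|force"
python3 -m inch '[[0,0,0.045,0],[0,0,0.09,0],[0,0,0.13,0],[0,0,0.13,0]]' | grep -E "t:|pos|force"
python3 -c "
from h import *
shot('scene','s8');shot('side','d8');im,P=shot('wrist','w8')
for x in (-.3,.0,.3): print(proj(P,[.434-.015*x,x,.09]))
print(proj(P,[.455,.016,.096]))"
```

```text
t: 11.9
position: [0.5261, 0.0131, 0.0626]
ee_rot: [-0.018, 2.214, -2.213]
contact_force: [-0.1, 0.3, 0.1]
t: 12.4
position: [0.5666, 0.0131, 0.163]
ee_rot: [-0.02, 2.215, -2.214]
contact_force: [1.2, 0.5, -0.1]
t: 12.8
position: [0.5702, 0.0126, 0.3016]
ee_rot: [-0.002, 2.203, -2.209]
contact_force: [0.7, 0.6, 0.5]
[[633.02696951 330.51211274]]
[[327.36866923 330.24594708]]
[[ 20.94345442 329.9791136 ]]
[[311.21336625 313.14601381]]
```

View pics/w8.png

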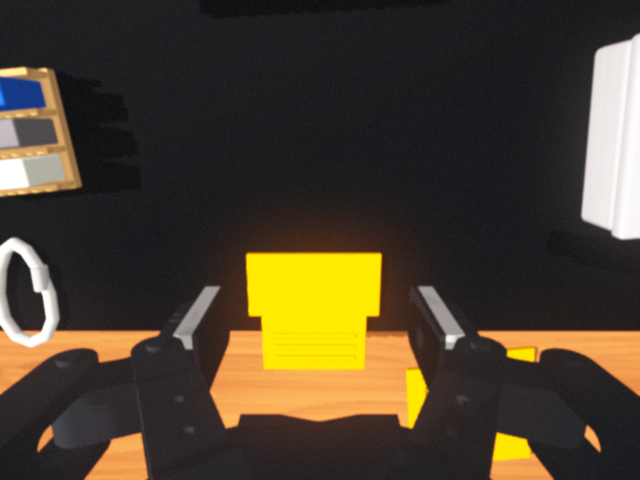

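The wrist view shows the scraper square to the edge: blade row about 253, edge row about 331, grip end row about 369. I'll measure these precisely.

```bash
python3 - <<'E'
from h import *
im,P=load('w8')
l,n,s=edge(im,P,(60,331),(180,331)); l2,n2,s2=edge(im,P,(220,331),(255,331)); l3,n3,s3=edge(im,P,(372,331),(408,331))
for q in(l,l2,l3): print(q)
ym=.016; d=l; ex=[]
pts=[(p[2],p[3]) for p in(l,l2,l3)]; k=np.polyfit([p[1] for p in pts],[p[0] for p in pts],1); print('edge x = %.4f*y+%.4f'%tuple(k))
c=yellow(im,(315,300)); W=ray(P,c[:,0],.096)[:,:2]
L=(W[:,0]-np.polyval(k,W[:,1])); print('range',L.min(),L.max(),'overhang from blade', .12-L.max())
for m,nm in((L<L.min()+.004,'grip'),(L>L.max()-.004,'blade')):
    w=W[m]; print(nm,np.polyfit(w[:,1],w[:,0],1),'local x',np.median(L[m]))
E
python3 m.py d8 350 255 405 243 470 185
python3 -m inch '[[0,0,0,0],[0,0,0,0],[0,0,0,0]]' | grep force
```

```text
[ 0.01595961 -0.9998726   0.43062472  0.194204  ]
[ 0.01595926 -0.9998726   0.4323794   0.08427554]
[ 0.02614148 -0.9996582   0.4345888  -0.06094138]
edge x = -0.0155*y+0.4337
range -0.038894325598086865 0.08183237518598613 overhang from blade 0.03816762481401387
grip [-0.01580629  0.39490712] local x -0.03887928559619688
blade [-0.01624443  0.51531937] local x 0.08178545019422456
[[ 3.190e+02  2.640e+02  5.071e-01  8.390e-02]
 [ 3.850e+02  2.830e+02  3.924e-01  6.810e-02]
 [ 4.130e+02  2.540e+02  3.963e-01 -3.360e-02]
 [ 3.570e+02  2.310e+02  5.147e-01 -4.480e-02]]
edge pt [ 0.41825312 -0.20028552] shelf yaw -0.45314643 33 0.005052397202877399
local corners [[0.0866, 0.2849], [-0.0279, 0.2682], [-0.0233, 0.1665], [0.0952, 0.1563]]
x range -0.028375730058404186 0.09561496385974784
rect (mm) ((33.26350784301758, 218.7653045654297), (122.2602310180664, 129.82191467285156), 1.2981414794921875) edge x at y=0 0.4198372
contact_force: [0.1, 0.6, -0.3]
```

Overhang is about 38–39 mm and the scraper is square to within 0.1°. The gripper is clear of everything. Handing in.

```bash
python3 -c "
from h import *
print(arm.hand_in(),arm.read_state()['t'])"
```

```text
the job is handed in; nothing more can be done
the job is handed in; nothing more can be done
```

The smaller scraper now sticks out about 38–39 mm past the shelf's front edge, ribbed end first, and I've handed the job in at about 13 s. I pushed it along the shelf with two half-open fingertips behind the blade edge, then backed off and raised the arm clear before handing in.

- **Overhang and squareness:** the last wrist picture put the grip end 38.9 mm past the edge, or 38.2 mm worked back from the blade edge. The scraper was square to the edge within about 0.1°.
- **Flatness:** I judged it flat from the pictures and did not measure it separately.
- **Side camera:** its fit of the shelf edge was poor (residual 5–8 mm, and about 14 mm nearer the robot than the others, probably the lower edge of the board's front face), so I relied on the wrist view. Its scraper corners gave about 39 mm of overhang against the wrist camera's edge.
- **Fingertip height:** the half-open tips sat about 25 mm above the TCP, more than the 13 mm stated. I set the height from two views, and no contact force above about 1.5 N showed at any reading.
- **Other items:** I never went near the lunch box, rack, wax bars, brush or carabiner. They looked unmoved, though I did not measure them again at the end.

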